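# Close the twist-lock canister over the small one

### The arm

A 6-joint arm with a two-finger parallel gripper is mounted at the origin on a cart in front of the work surface, level with it; the furniture and walls round the work are solid. World frame = base frame: x ahead of the robot, y to its left, z up, the work surface at z = 0. Lengths are in m, angles in rad, forces in N, time in s.
With the tool pointing down it reaches from about 0.3 to 0.875 m from the base axis. Payload 4.2 kg.
Tool frame: the origin (TCP) lies at the very end of the fingers, on their centre line; the grasp point (between the pads) lies 19 mm behind it; z points along the fingers, y is the line along which they close (so a half turn about z gives the same grasp; the last joint's range is limited). The gripper opens to 85 mm and grips with 20 to 120 N. Pads are 22 mm wide; open, the fingers measure 114 mm over their backs; the gripper's body (76 mm by 85 mm) begins 54 mm behind the grasp point. The pads swing forward as they close: fully open they stand 13 mm farther back than shut.
Start: joints at [-1.345, 0.32, 1.565, -0, 1.257, -0.02], TCP at [0.14, -0.558, 0.231] pointing down, gripper open.
Joint ranges: [-3.11, 3.11], [-0.84, 2.01], [0.21, 2.61], [-1.34, 4.49], [0.05, 2.63], [-2.56, 2.56]. Speed limits (rad/s): [2.57, 2.57, 3.14, 3.14, 3.14, 3.14].

### API

Orientations are given as a unit quaternion [w, x, y, z].
In Python, from rig import arm gives the robot as it stands.
- The arm moves only by the tool play_rows, never from a script. Its argument "targets" is text: rows parted by semicolons, each of 4 numbers parted by spaces: the shift along the tool's x, y, z scaled (see below), then the turn about the tool's z scaled (see below). In form: tx ty tz yaw; .... A call has exactly 10 rows; each row is the pose to reach, as a shift and turn from the pose commanded when the call began, along the tool's axes at that moment; what a row does not reach only later rows make up. The controller multiplies each number of a shift by 400 mm and each number of a turn by 120 degrees. A row lasts 1/12 s, in which the tool goes at most 41.7 mm and 7.16 degrees, less where a joint would pass 70% of its speed; a pose out of reach is approached as far as the arm can. A call with a number of a shift or a turn outside -1 to 1 is refused whole. A call with a gripper value outside its range is refused whole. "fingers" is the gripper's target within -1 to 1 (shut at 1, half-way at 0, fully open at -1), set as the call begins (left out, the last holds). The fingers move at their own pace and stop on an object; the grip force is fixed at half the most. Time passes only in rows, so rows that repeat a pose let the fingers close, or fill a call up. It gives the time, the measured TCP pose, the force, the opening and the grip force at its end, in the units of the state.
- arm.observe(): the state, without advancing time (a new reading comes with each control period).
- arm.capture(name): name is "side" or "top" or "wrist"; returns the picture (384x512x3 uint8, red, green, blue); there is no depth.
- arm.get_calibration(name): a dict with "camera_matrix" (3x3 intrinsics, pixels), "k1" (the pictures are not rectified: a ray, as slopes to the right and down, at radius r is drawn at 1 + k1 r^2 times it, then the intrinsics apply), "R" (3x3) and "t" (3): a world point X has camera coordinates R X + t. Camera axes: x right, y down, z forward; pixel columns grow to the right and rows downward; lengths in m; the calibration is good to about 2 mm. A picture is of the moment at which its call begins: read the wrist's pose just before it. get_calibration takes no time and is no camera call; for the wrist camera it gives the pose at the moment of the call.
- arm.hand_in(): hands the job in; it is judged then, once.
The state is a dict: "time_s": time; "q": joint angles; "dq": joint speeds; "joint_torque": joint torques, N m; "tcp_pos": TCP position; "tool_rot": TCP orientation; "force": force on the tool from outside, world axes, zero at the start; "ft_torque": the same for the moment, N m; "width": finger opening in m; "finger_force": force on a finger pad.
Only numpy, scipy, OpenCV 4.12 (cv2) and the standard library are available. Lean on these libraries where they do the work, as an engineer would, in place of code of your own. Each camera call takes 0.05 s, during which the arm holds its last target. There are 200 camera calls.

### The job

Close the canister that is bolted to the table: put the tall cover down over the small steel canister standing on the base, with the cover's two ears in the gaps between the base's two hooks, then turn the cover clockwise (seen from above) until both ears lie fully under the hooks, and let go. The small canister must stay standing inside; leave the short cover where it is.

Things in the scene. Friction and masses are not known exactly. Their poses are not given: they have to be found in the camera images.
- base: Fixed round steel base: dark plate 152 mm across, 8 mm thick; origin at the centre of its underside, z up. Two hooks on its rim, at its +x and -x. The cover goes straight down onto the plate with its x axis 40 to 125 degrees anticlockwise of the base's x (75 is good), then turns clockwise until the two x axes are in line (ears centred under the hooks); a stop follows about 10 degrees on.
- base_hook (a point): Centre of the lip of the hook at the base's +x, 60 mm from the base's axis and 26 mm above the table; its twin is opposite. Lip: underside 15 mm above the plate, top 29 mm above the table, inner edge 48 mm from the axis, spans about 23 degrees to either side. The outer wall is 66 mm from the axis; a post closes the clockwise end. The gaps between the hooks are open above.
- inner_center (a point): Small closed steel canister, 47 mm in diameter and 54 mm tall with a little stud on top; loose, standing upright on the plate inside a ring 5 mm high, 58 mm outside. The point is on its axis, 27 mm above its underside. Not to be handled.
- tall_cover_grip (a point): Tall cover: aluminium shell open below, 80 mm outside, 72 inside, 70 tall (65 inside), 0.3 kg. Two ears, 18 mm wide, 6 thick, at its lower rim along its +x and -x, to 58 mm from the axis. Grey grip bar on top, 50 mm along x, 18 thick (y), 44 high. The point is the bar's centre, 92 mm above the lower rim, 100 mm above the table when seated on the base. Grip here from above, closing along y.
- short_cover_grip (a point): Short cover: like the tall cover but its shell is only 34 mm tall (29 mm inside), too shallow for the small canister; whole height 78 mm. The point is the centre of its grip bar, 56 mm above its lower rim. To be left alone.
Not all that is in view belongs to the job. What is shaped like the part that bears tall_cover_grip but blue or brown is not meant. What is shaped like the part that bears inner_center but green is not meant.

How it is judged:
By the outcome, as a careful person would: the job done as asked, in the order asked, and still so for the second after the job is handed in, with the robot touching nothing.
It also fails if it takes over 38 s, if anything falls off the work surface, if the arm or the gripper's body presses on something with over 40 N, if the wrist force passes 120 N, or if a joint passes its speed limit or range.

## Working session

There is one attempt and no reset: what is moved stays moved. The work goes in short steps, Python scripts to look and compute and a tool call to move; the robot and the scene stay as the last step left them, time stands still between calls to the robot, and variables do not carry over. Pictures are saved under pics/ and viewed, at most 10 in all, crops included, and the job is handed in when it is done.

Besides the shell and the picture viewer there is one more tool, called after "Emit:" as name(argument=value, ...), one argument or row to a line, values as JSON. play_rows: Moves the arm, as the interface text tells. Shifts and turns lie within -1 to 1; 1 stands for 400 mm of shift or 120 degrees of turn. Its arguments: {"type":"object","properties":{"targets":{"type":"string"},"fingers":{"type":"number"}},"required":["targets"]}

```bash
mkdir -p pics; ls; cat > h.py <<'E'
import numpy as np, cv2
from rig import arm
def snap(n,f):
    c=arm.get_calibration(n); im=arm.capture(n)
    cv2.imwrite(f'pics/{f}.png',im[:,:,::-1]); np.savez(f'pics/{f}.npz',**{k:np.array(v) for k,v in c.items()}); return im
def ray(f,u,v):
    c=np.load(f'pics/{f}.npz');K=c['camera_matrix'];k1=float(c['k1'])
    d=np.array([(u-K[0,2])/K[0,0],(v-K[1,2])/K[1,1]]);s=d.copy()
    for _ in range(20): s=d/(1+k1*(s@s))
    R,t=c['R'],c['t'];return -R.T@t, R.T@np.array([s[0],s[1],1])
def atz(f,u,v,z):
    o,d=ray(f,u,v);return o+d*(z-o[2])/d[2]
def proj(f,X):
    c=np.load(f'pics/{f}.npz');K=c['camera_matrix'];p=c['R']@np.array(X)+c['t'];s=p[:2]/p[2];s=s*(1+float(c['k1'])*(s@s))
    return K[:2,:2]@s+K[:2,2]
def crop(f,g,u0,u1,v0,v1,k):
    im=cv2.imread(f'pics/{f}.png')[v0:v1,u0:u1];cv2.imwrite(f'pics/{g}.png',cv2.resize(im,None,fx=k,fy=k,interpolation=cv2.INTER_CUBIC))
E
python3 - <<'E'
from h import *
a=snap('top','t0');b=snap('side','s0')
cv2.imwrite('pics/ts0.png',cv2.resize(np.vstack([a,b])[:,:,::-1],None,fx=.78,fy=.78))
for n in('top','side'):
    c=arm.get_calibration(n);print(n,-np.array(c['R']).T@c['t'],c['k1'],np.array(c['camera_matrix'])[0])
print(arm.observe())
E
```

```text
pics
top [0.49178355 0.07752662 1.25698633] -0.08560025555306737 [370.69600432   0.         253.85761622]
side [-0.19170923  0.86091006  1.01291542] 0.04002699293705858 [463.00194149   0.         261.57484967]
{'time_s': 0.1, 'q': array([-1.34498308e+00,  3.20257944e-01,  1.56552226e+00, -3.64927965e-07,
        1.25742118e+00, -2.00007082e-02]), 'dq': array([-0.00072857, -0.00104214, -0.00309704,  0.00057416,  0.00048972,
       -0.00046576]), 'joint_torque': array([-9.81198423e-05, -4.16408730e+01, -2.34705359e+01, -1.02002622e-05,
        4.92215520e-03, -4.62912098e-06]), 'tcp_pos': array([ 0.13983133, -0.55731124,  0.23056262]), 'tool_rot': array([-8.00094959e-04,  9.92456113e-01,  1.22597785e-01, -8.28011121e-05]), 'force': array([ 0.51312726,  0.13270644, -0.52927502]), 'ft_torque': array([ 0.01883016, -0.03469365,  0.04669602]), 'finger_force': 0.0, 'width': 0.08531539951719774}
```

View pics/t0.png

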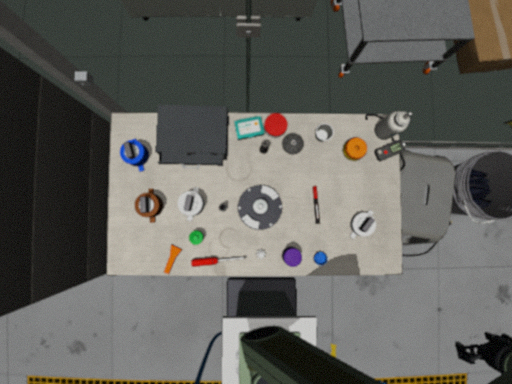

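View pics/s0.png

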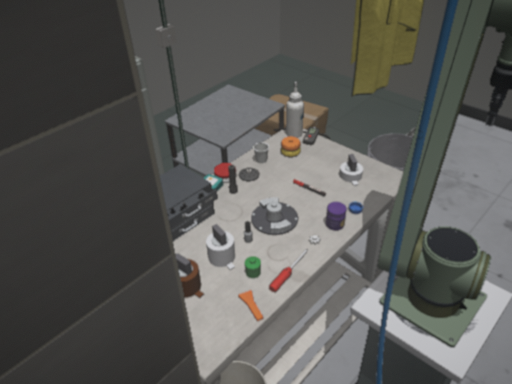

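Candidates for the tall cover in the top view are white at (190,203), white at (364,223), blue at (133,152) and brown at (148,205). In the side view the white one at (220,245) is tall and the one at (351,170) is short, so the tall cover is the one at top (190,203). The base with the steel canister is at (260,207), and the green decoy at (196,237). I'll check this in a close crop.

```bash
python3 - <<'E'
from h import *
crop('t0','a',165,290,160,260,6)
crop('s0','b',190,310,185,285,3)
a=cv2.imread('pics/a.png')
cv2.imwrite('pics/a.png',a)
E
```

```text
(no output)
```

View pics/a.png

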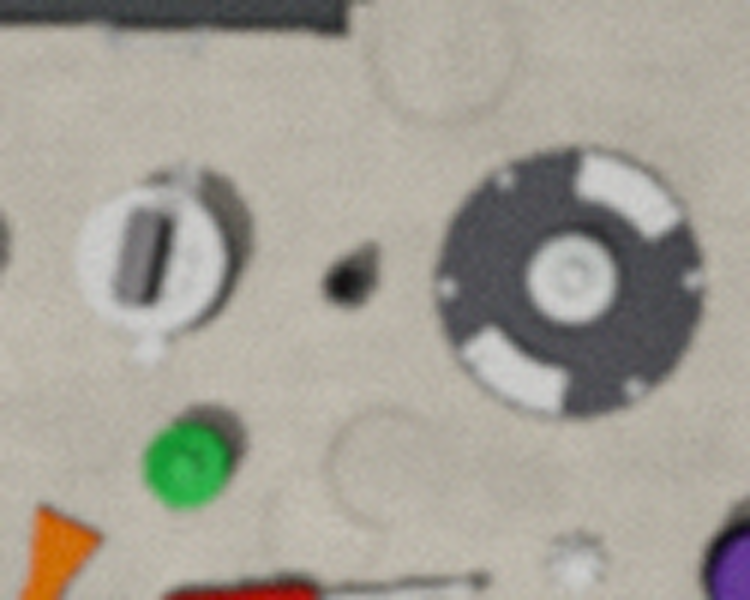

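The crop confirms the choice: the tall cover is a white shell with a grey bar at (140,255), with ears at (183,178) and (150,350). The base hooks are at (630,193) and (515,370), and the canister at (573,278).

```bash
cat >> h.py <<'E'
def yaw(): 
    from scipy.spatial.transform import Rotation as R
    q=arm.observe()['tool_rot'];return R.from_quat(np.r_[q[1:],q[0]]).as_matrix()
E
python3 - <<'E'
from h import *
f=lambda x,y,z:atz('t0',165+(x+.5)/6-.5,160+(y+.5)/6-.5,z)
deg=lambda d:np.degrees(np.arctan2(d[1],d[0]))
e1,e2=f(183,178,.006),f(150,350,.006);print('ears',e1,e2,(e1+e2)/2,deg(e1-e2))
print('shelltop',f(153,262,.07)); print('bar',f(138,256,.114))
h1,h2=f(630,193,.029),f(515,370,.029);print('hooks',h1,h2,(h1+h2)/2,deg(h1-h2))
print('plate',f(570,283,.008),'can',f(573,278,.062))
print(yaw())
# side check of tall cover
for X in [(*((e1+e2)/2)[:2],.114),(*((e1+e2)/2)[:2],.0)]: print(proj('s0',X))
E
```

```text
ears [0.58109698 0.25212761 0.006     ] [0.4843664  0.26956685 0.006     ] [0.53273169 0.26084723 0.006     ] -10.219884907557862
shelltop [0.53157695 0.25868821 0.07      ]
bar [0.53316295 0.25973181 0.114     ]
hooks [0.57169608 0.00154434 0.029     ] [0.47392353 0.06509471 0.029     ] [0.5228098  0.03331952 0.029     ] -33.02313310122613
plate [0.52235222 0.03407349 0.008     ] can [0.52371773 0.03433927 0.062     ]
[[ 9.69939552e-01  2.43345711e-01 -3.60532680e-04]
 [ 2.43345976e-01 -9.69938286e-01  1.56781580e-03]
 [ 3.18268006e-05 -1.60842073e-03 -9.99998706e-01]]
[218.14387307 228.23436584]
[221.21305044 256.0718228 ]
```

Emit:
play_rows(
  targets="0.1 -0.12 0 0.05; 0.2 -0.24 0 0.1; 0.3 -0.36 0 0.15; 0.4 -0.48 0 0.2; 0.5 -0.6 0 0.2; 0.6 -0.72 0 0.2; 0.6 -0.72 0 0.2; 0.6 -0.72 0 0.2; 0.6 -0.72 0 0.2; 0.6 -0.72 0 0.2",
  fingers=-1,
)

```text
time_s: 0.93
tcp_pos: [0.3043, -0.2139, 0.2311]
tool_rot: [-0.002, 0.997, -0.082, 0.0]
force: [-2.0, -0.2, -0.7]
width: 0.0856
finger_force: 0.0
```

Emit:
play_rows(
  targets="0.027 -0.096 0 0; 0.054 -0.192 0 0; 0.081 -0.288 0 0; 0.108 -0.384 0 0; 0.135 -0.48 0 0; 0.162 -0.576 0 0; 0.189 -0.672 0 0; 0.216 -0.768 0 0; 0.243 -0.864 0 0; 0.27 -0.96 0 0",
)

```text
time_s: 1.77
tcp_pos: [0.4756, 0.1412, 0.231]
tool_rot: [0.0, 0.996, -0.086, -0.0]
force: [0.5, -0.5, -0.1]
width: 0.0854
finger_force: 0.0
```

Emit:
play_rows(
  targets="0.03 -0.1 0 0; 0.05 -0.18 0 0; 0.07 -0.26 0 0; 0.088 -0.32 0 0; 0.088 -0.32 0 0; 0.088 -0.32 0 0; 0.088 -0.32 0 0; 0.088 -0.32 0 0; 0.088 -0.32 0 0; 0.088 -0.32 0 0",
)

```text
time_s: 2.6
tcp_pos: [0.5317, 0.2587, 0.2316]
tool_rot: [0.0, 0.996, -0.087, 0.0]
force: [-0.1, 0.1, -0.9]
width: 0.0854
finger_force: 0.0
```

```bash
python3 - <<'E'
from h import *
snap('wrist','w1');o=arm.observe();print(o['q'],o['tcp_pos']);print(yaw()[:,0])
cv2.imwrite('pics/w1b.png',cv2.resize(cv2.imread('pics/w1.png'),None,fx=1.5,fy=1.5))
print(proj('w1',[.532,.26,.114]))
E
```

```text
[ 4.33669281e-01  3.45165347e-01  1.52547273e+00 -1.49431987e-04
  1.27059660e+00  2.17863011e+00] [0.53175224 0.25886137 0.23165084]
[ 9.84879241e-01 -1.73241851e-01  3.75386595e-04]
[263.93687572 184.9320265 ]
```

View pics/w1b.png

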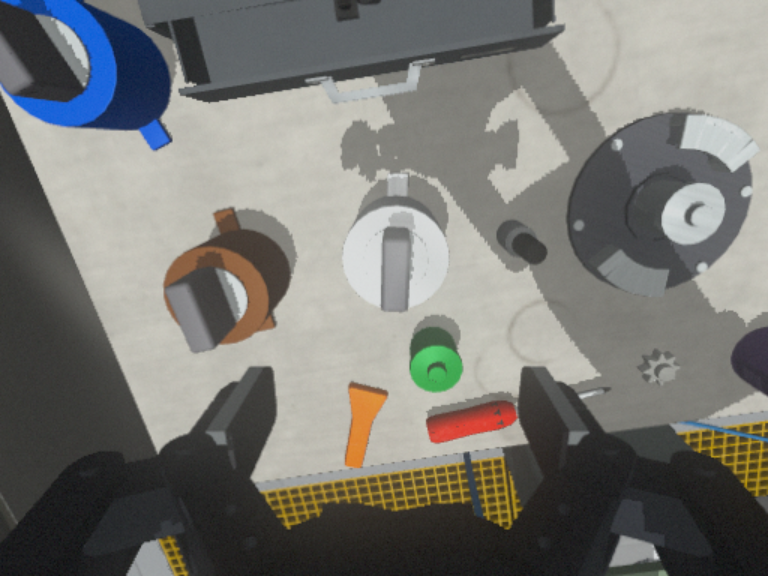

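The wrist view shows the bar at about (396,270) in the enlarged picture, with its ear at (399,185). The base is at (665,205) with hooks at (720,140) and (635,275). I'll overlay the model to check the pose.

```bash
cat >> h.py <<'E'
def wire(f,x,y,a,z0=0,H=.07,top=.114):
    a=np.radians(a);c,s=np.cos(a),np.sin(a)
    W=lambda p:[x+c*p[0]-s*p[1],y+s*p[0]+c*p[1],p[2]+z0]
    L=[]
    for z in(H,top): L.append([W((i,j,z)) for i,j in((.025,.009),(.025,-.009),(-.025,-.009),(-.025,.009),(.025,.009))])
    L.append([W((.04*np.cos(t),.04*np.sin(t),H)) for t in np.linspace(0,6.283,50)])
    L.append([W((.058,.009,.006)),W((.058,-.009,.006)),W((.04,-.009,.006)),W((.04,.009,.006)),W((.058,.009,.006))])
    return L
def wirebase(f,x,y,a):
    a=np.radians(a);T=np.linspace(0,6.283,80);L=[[[x+.076*np.cos(t),y+.076*np.sin(t),.008] for t in T]]
    for k in(0,np.pi):
        T=np.radians(np.linspace(-23,23,20))+a+k
        L.append([[x+r*np.cos(t),y+r*np.sin(t),.029] for r,TT in((.048,T),(.066,T[::-1])) for t in TT])
    L.append([[x+.0235*np.cos(t),y+.0235*np.sin(t),.062] for t in np.linspace(0,6.283,50)])
    return L
def draw(f,g,Ls,u0,u1,v0,v1,k):
    im=cv2.resize(cv2.imread(f'pics/{f}.png')[v0:v1,u0:u1],None,fx=k,fy=k,interpolation=cv2.INTER_CUBIC)
    for L,col in Ls:
        for l in L:
            p=np.array([proj(f,X) for X in l]);p=(p-[u0,v0]+.5)*k-.5
            cv2.polylines(im,[np.int32(np.round(p))],False,col,1,cv2.LINE_AA)
    cv2.imwrite(f'pics/{g}.png',im)
E
python3 - <<'E'
from h import *
draw('w1','w1o',[(wire('w1',.532,.26,-10),(0,0,255)),(wirebase('w1',.5228,.0336,-33),(0,200,255))],215,512,60,220,2.65)
E
```

```text
(no output)
```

View pics/w1o.png

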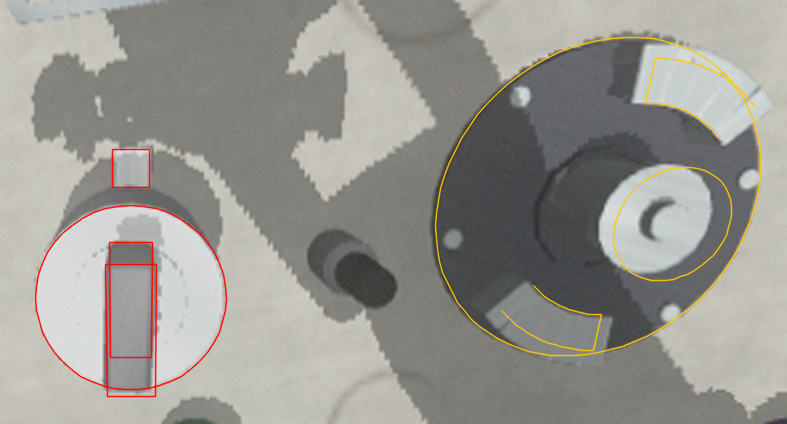

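Emit:
play_rows(
  targets="0.003 -0.003 0.05 0; 0.003 -0.003 0.1 0; 0.003 -0.003 0.15 0; 0.003 -0.003 0.2 0; 0.003 -0.003 0.25 0; 0.003 -0.003 0.29 0; 0.003 -0.003 0.33 0; 0.003 -0.003 0.36 0; 0.003 -0.003 0.38 0; 0.003 -0.003 0.389 0",
  fingers=-0.2,
)

```text
time_s: 3.48
tcp_pos: [0.5327, 0.2601, 0.0747]
tool_rot: [0.0, 0.996, -0.087, -0.001]
force: [-0.4, -1.3, 1.8]
width: 0.0513
finger_force: 0.0
```

Emit:
play_rows(
  targets="0 0 0 0; 0 0 0 0; 0 0 0 0; 0 0 0 0; 0 0 0 0; 0 0 0 0; 0 0 0 0; 0 0 0 0; 0 0 0 0; 0 0 0 0",
  fingers=1,
)

```text
time_s: 4.32
tcp_pos: [0.5336, 0.2608, 0.0764]
tool_rot: [-0.0, 0.996, -0.086, 0.001]
force: [-0.7, -0.9, 5.8]
width: 0.0173
finger_force: 61.3
```

Emit:
play_rows(
  targets="0 0 -0.01 0; 0 0 -0.03 0; 0 0 -0.06 0; 0 0 -0.1 0; 0 0 -0.15 0; 0 0 -0.2 0; 0 0 -0.25 0; 0 0 -0.28 0; 0 0 -0.3 0; 0 0 -0.3 0",
)

```text
time_s: 5.15
tcp_pos: [0.5339, 0.2611, 0.1974]
tool_rot: [-0.001, 0.996, -0.086, 0.001]
force: [0.1, 0.1, -2.3]
width: 0.0173
finger_force: 60.3
```

Emit:
play_rows(
  targets="0.004 0.03 0 -0.03; 0.012 0.09 0 -0.08; 0.02 0.16 0 -0.13; 0.03 0.24 0 -0.18; 0.04 0.32 0 -0.23; 0.05 0.4 0 -0.28; 0.06 0.47 0 -0.33; 0.068 0.52 0 -0.38; 0.073 0.55 0 -0.42; 0.073 0.562 0 -0.433",
)

```text
time_s: 5.98
tcp_pos: [0.5224, 0.0321, 0.1944]
tool_rot: [-0.0, 0.933, 0.359, -0.001]
force: [0.6, -0.6, -2.2]
width: 0.0175
finger_force: 60.1
```

Emit:
play_rows(
  targets="0 0 0 0; 0 0 0 0; 0 0 0 0; 0 0 0 0; 0 0 0 0; 0 0 0 0; 0 0 0 0; 0 0 0 0; 0 0 0 0; 0 0 0 0",
)

```text
time_s: 6.82
tcp_pos: [0.5233, 0.0343, 0.1957]
tool_rot: [0.0, 0.933, 0.359, 0.0]
force: [0.1, -0.2, -2.6]
width: 0.0174
finger_force: 60.1
```

```bash
python3 - <<'E'
from h import *
snap('side','s2');snap('wrist','w2');o=arm.observe();x,y,z=o['tcp_pos'];X=yaw()[:,0];a=np.degrees(np.arctan2(X[1],X[0]));print(o['tcp_pos'],a,o['width'],o['force'])
W=wire('s2',x,y,a,z-.0763);B=wirebase('s2',.5228,.0336,-33)
draw('s2','a2',[(W,(0,0,255)),(B,(0,200,255))],215,335,110,250,5)
draw('w2','b2',[(W,(0,0,255)),(B,(0,200,255))],130,380,60,300,2.5)
a=cv2.imread('pics/a2.png');b=cv2.imread('pics/b2.png');h=min(a.shape[0],b.shape[0]);m=np.hstack([a[-h:],b[:h]]);s=min(800/m.shape[1],600/m.shape[0]);print(m.shape)
cv2.imwrite('pics/ab2.png',cv2.resize(m,None,fx=s,fy=s,interpolation=cv2.INTER_AREA)[:600,:800])
E
```

```text
[0.52328601 0.03420844 0.19571414] 42.04333909141245 0.017044182594774027 [-0.08194638 -0.29252929 -3.37009632]
(600, 1225, 3)
```

View pics/ab2.png

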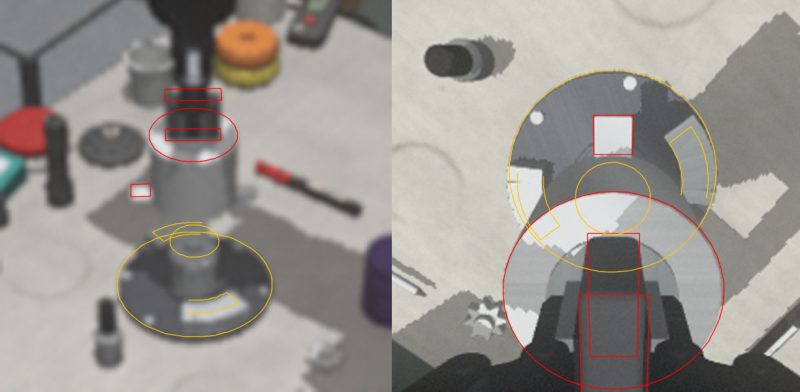

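The cover hangs level over the base. It matches the model in the wrist view, with ears in the gaps at 75 degrees, so I'm lowering it.

Emit:
play_rows(
  targets="0 0 0.02 0; 0 0 0.05 0; 0 0 0.085 0; 0 0 0.12 0; 0 0 0.155 0; 0 0 0.19 0; 0 0 0.22 0; 0 0 0.245 0; 0 0 0.26 0; 0 0 0.265 0",
)

```text
time_s: 7.75
tcp_pos: [0.5227, 0.0342, 0.0885]
tool_rot: [-0.0, 0.933, 0.359, -0.001]
force: [-0.9, -0.9, -1.1]
width: 0.0171
finger_force: 60.2
```

Emit:
play_rows(
  targets="0 0 0.002 0; 0 0 0.004 0; 0 0 0.006 0; 0 0 0.008 0; 0 0 0.01 0; 0 0 0.01 0; 0 0 0.01 0; 0 0 0.01 0; 0 0 0.01 0; 0 0 0.01 0",
)

```text
time_s: 8.58
tcp_pos: [0.5233, 0.0342, 0.0858]
tool_rot: [0.0, 0.933, 0.359, 0.0]
force: [-0.4, -0.5, -2.5]
width: 0.0171
finger_force: 60.2
```

Emit:
play_rows(
  targets="0 0 0.001 0; 0 0 0.002 0; 0 0 0.003 0; 0 0 0.004 0; 0 0 0.005 0; 0 0 0.005 0; 0 0 0.005 0; 0 0 0.005 0; 0 0 0.005 0; 0 0 0.005 0",
)

```text
time_s: 9.42
tcp_pos: [0.5233, 0.034, 0.0845]
tool_rot: [0.0, 0.933, 0.359, 0.0]
force: [-2.5, -1.5, 5.4]
width: 0.0173
finger_force: 61.3
```

Emit:
play_rows(
  targets="0 0 0 0.015; 0 0 0 0.045; 0 0 0 0.08; 0 0 0 0.115; 0 0 0 0.15; 0 0 0 0.185; 0 0 0 0.22; 0 0 0 0.255; 0 0 0 0.285; 0 0 0 0.3",
)

```text
time_s: 10.25
tcp_pos: [0.524, 0.0346, 0.0844]
tool_rot: [-0.0, 0.999, 0.051, 0.001]
force: [0.2, 0.3, 3.7]
width: 0.0173
finger_force: 60.9
```

Emit:
play_rows(
  targets="0 0 0 0.03; 0 0 0 0.07; 0 0 0 0.11; 0 0 0 0.15; 0 0 0 0.19; 0 0 0 0.23; 0 0 0 0.26; 0 0 0 0.29; 0 0 0 0.31; 0 0 0 0.325",
)

```text
time_s: 11.08
tcp_pos: [0.5243, 0.0344, 0.0844]
tool_rot: [-0.0, 0.959, -0.284, 0.001]
force: [1.1, 0.4, 3.0]
width: 0.0174
finger_force: 60.8
```

Emit:
play_rows(
  targets="0 0 0 0; 0 0 0 0; 0 0 0 0; 0 0 0 0; 0 0 0 0; 0 0 0 0; 0 0 0 0; 0 0 0 0; 0 0 0 0; 0 0 0 0",
)

```text
time_s: 11.92
tcp_pos: [0.5243, 0.0343, 0.0844]
tool_rot: [-0.001, 0.959, -0.284, 0.001]
force: [0.6, 0.8, 6.2]
width: 0.0172
finger_force: 61.2
```

```bash
python3 - <<'E'
from h import *
snap('wrist','w3');o=arm.observe();x,y,z=o['tcp_pos'];X=yaw()[:,0];a=np.degrees(np.arctan2(X[1],X[0]));print(o['tcp_pos'],a,o['width'],o['force'],o['ft_torque'])
draw('w3','b3',[(wire('w3',x,y,a,.008),(0,0,255)),(wirebase('w3',.5228,.0336,-33)[:3],(0,200,255))],110,400,40,260,2.7)
E
```

```text
[0.52430501 0.03436359 0.08440479] -32.951828000587604 0.017459010888048576 [0.31484455 0.5379828  5.67009848] [ 0.11528018 -0.14191849 -0.15002018]
```

View pics/b3.png

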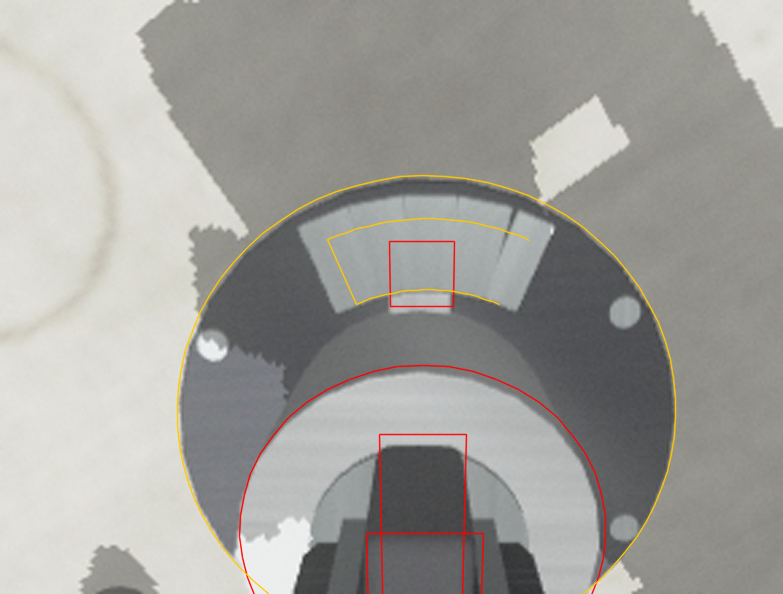

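The ear edge at (420,303) is centred under the lip, which runs from about x=337 to the post near x=508. Releasing and retreating.

Emit:
play_rows(
  targets="0 0 0 0; 0 0 0 0; 0 0 0 0; 0 0 0 0; 0 0 0 0; 0 0 0 0; 0 0 0 0; 0 0 0 0; 0 0 0 0; 0 0 0 0",
  fingers=-0.3,
)

```text
time_s: 12.8
tcp_pos: [0.5233, 0.0342, 0.0837]
tool_rot: [0.0, 0.959, -0.284, 0.0]
force: [-0.1, 0.8, -1.1]
width: 0.0557
finger_force: 0.0
```

Emit:
play_rows(
  targets="0 0 -0.01 0; 0 0 -0.04 0; 0 0 -0.08 0; 0 0 -0.12 0; 0 0 -0.17 0; 0 0 -0.22 0; 0 0 -0.27 0; 0 0 -0.31 0; 0 0 -0.34 0; 0 0 -0.35 0",
)

```text
time_s: 13.63
tcp_pos: [0.5243, 0.0343, 0.2262]
tool_rot: [-0.001, 0.959, -0.284, 0.002]
force: [-0.2, 0.8, -0.1]
width: 0.055
finger_force: 0.0
```

Emit:
play_rows(
  targets="-0.05 0 0 0; -0.1 0 0 0; -0.15 0 0 0; -0.2 0 0 0; -0.2 0 0 0; -0.2 0 0 0; -0.2 0 0 0; -0.2 0 0 0; -0.2 0 0 0; -0.2 0 0 0",
)

```text
time_s: 14.47
tcp_pos: [0.4567, 0.0774, 0.2235]
tool_rot: [0.0, 0.959, -0.284, 0.0]
force: [-0.4, -0.5, -1.0]
width: 0.0556
finger_force: 0.0
```

```bash
python3 - <<'E'
from h import *
snap('wrist','w4');o=arm.observe();print(o['time_s'],o['tcp_pos'],o['width'],o['force'])
draw('w4','b4',[(wire('w4',.5243,.0343,-33,.008)[:2],(0,0,255))],90,420,20,270,2.4)
E
```

```text
14.5167 [0.45659133 0.0774323  0.22350718] 0.0550576275347326 [ 0.33879303  0.3291661  -0.31716155]
```

View pics/b4.png

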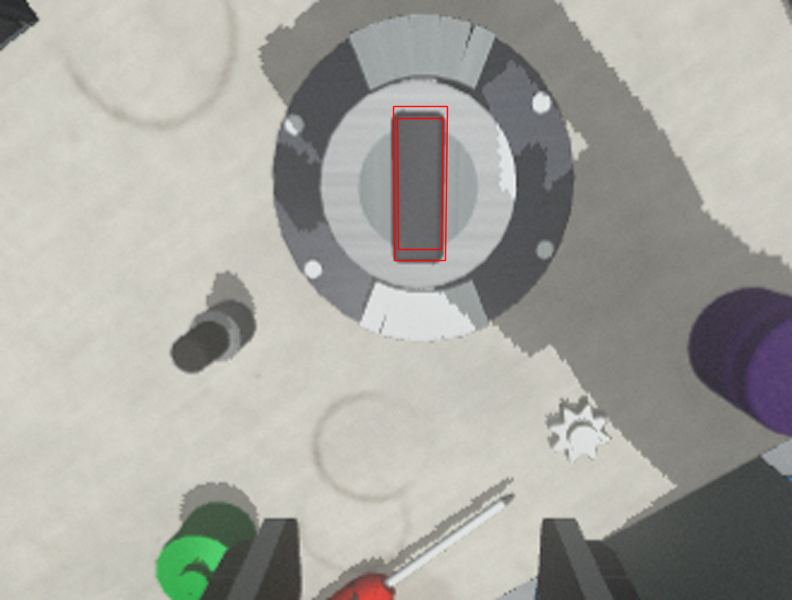

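The cover is seated, with its bar at (419,187) in line with the hooks at (415,50) and (425,312). No ears show in the gaps, so I'm handing in.

```bash
python3 -c "
from rig import arm
print(arm.hand_in())"
```

```text
the job is handed in; nothing more can be done
None
```

The job is handed in: the tall cover is seated over the small canister, turned 75 degrees clockwise so both ears lie under the hooks, and released at about 14.5 s; with the cover on, I could not see whether the canister is still standing, but no knock showed in the forces.

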